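Pack the board carriers in the dry box and clamp it shut

ROBOT

A 6-joint arm with a two-finger parallel gripper is mounted at the origin on the work surface. World frame = base frame: x ahead of the robot, y to its left, z up, the work surface at z = 0. Lengths are in mm, angles in rad, forces in N, time in s.
With the tool pointing down it reaches from about 250 to 800 mm from the base axis. Payload 8.5 kg.
Tool frame: the origin (TCP) lies midway between the tips of the shut fingers; the grasp point (between the pads) lies 19 mm behind it (env.hold_point_z is the distance from the TCP to the grasp point, in mm); z points along the fingers, y is the line along which they close (so a half turn about z gives the same grasp; the last joint's range is limited). The gripper opens to 85 mm and grips with 20 to 120 N. Pads are 22 mm wide; open, the fingers measure 114 mm over their backs; the gripper's body (76 mm by 85 mm) begins 54 mm behind the grasp point. The pads swing forward as they close: fully open they stand 13 mm farther back than shut.
Start: joints at [-1.294, 0.238, -0.013, 1.319, 0, 1.571], TCP at [143.458, -504.974, 231.276] pointing down, gripper open.
Joint ranges: [-2.66, 2.66], [-1.03, 1.9], [-1.14, 1.46], [-1.82, 2.27], [-1.45, 1.34], [-3.14, 3.14]. Speed limits (rad/s): [2.22, 2.22, 2.79, 3.14, 3.14, 3.14].

INTERFACE

Orientations are given as a unit quaternion [w, x, y, z].
In Python, from workcell import env gives the robot as it stands.
- The arm moves only by the tool jog_arm, never from a script. Its argument "plan" is a list of rows, each a list of 3 entries, a list of its own where there are three numbers: the shift along the tool's x, y, z in mm, then the turn, a rotation vector about the tool's x, y, z in degrees, then the opening, from -1 (shut) to 1 (fully open). In form: [[[x, y, z], [ax, ay, az], jaw], ...]. A call has 1 to 12 rows; each row is the pose to reach, as a shift and turn from the pose commanded when the call began, along the tool's axes at that moment; what a row does not reach only later rows make up. A row lasts 1/12 s, in which the tool goes at most 41.7 mm and 7.16 degrees, less where a joint would pass 70% of its speed; a pose out of reach is approached as far as the arm can. A call with a gripper value outside its range is refused whole. The fingers move at their own pace and stop on an object; "squeeze" is the grip in N (left out, the last holds). Time passes only in rows, so rows that repeat a pose let the fingers close. It gives the time, the measured TCP pose, the force, the opening and the grip force at its end, in the units of the state.
- env.state(): the state, without advancing time (a new reading comes with each control period).
- env.snapshot(name): name is "scene" or "top" or "wrist"; returns (picture, depth): 400x640x3 uint8, blue, green, red; 400x640 float32, mm along the optical axis (not along the pixel's ray), 0 where there is no reading.
- env.camera_params(name): a dict with "K" (3x3 intrinsics, pixels), "R" (3x3) and "t" (3): a world point X has camera coordinates R X + t. Camera axes: x right, y down, z forward; pixel columns grow to the right and rows downward; lengths in mm; the calibration is good to about 2 mm. A picture is of the moment at which its call begins: read the wrist's pose just before it. camera_params takes no time and is no camera call; for the wrist camera it gives the pose at the moment of the call.
- env.close_job(): hands the job in; it is judged then, once.
Trained networks look in the newest picture that a camera, given by its name, has taken for a name from the list of things; names that differ only in an ending like _2 or _b are one class to them, and where a whole thing is asked for, a point or a joint stands for the part that bears it (a point fixed in the world has none). Each returns a list of dicts, best first, with "conf" (0 to 1); they miss things now and then, are a little off and sometimes report something else, mostly with a low value. They report only what shows in the picture. A call takes as long as a camera call. They do not tell look-alikes from the thing itself.
- env.spot_in(camera, query): "xyz" ([x, y, z] in mm, in world coordinates, good to about 4 mm: the middle of the surface that is visible of it).
The state is a dict: "time": time; "qpos": joint angles; "joint_velocities": joint speeds; "effort": joint torques, N m; "ee_pos": TCP position; "tcp_rot": TCP orientation; "wrist_force": force on the tool from outside, world axes, zero at the start; "wrist_torque": the same for the moment, N m; "grip_width": finger opening in mm; "grip_force": force on a finger pad.
Only numpy, scipy, OpenCV 4.12 (cv2) and the standard library are available. Lean on these libraries where they do the work, as an engineer would, in place of code of your own. Each camera call takes 0.05 s, during which the arm holds its last target. There are 200 camera calls.

TASK

First swing both clamp arms clear of the dry box by turning their black ball knobs, then lay every board carrier from the mat flat on the box's floor, put the cover on and press it down until it is fully home on its gasket. Then turn both ball knobs back so that the clamp arms point straight across the edge of the cover. Move the arms only by their balls, and leave the other things on the bench where they are.

Things in the scene. Friction and masses are not known exactly. Their poses are not given: they have to be found in the camera images.
- drybox: Fixed white open-topped dry box, outside 122 (x) x 224 (y) mm, inside 110 x 212, floor top 6 mm up, walls 6 thick, rim 56 high. Holds four carriers side by side along y (rows 53 mm apart), each with its length along the box's x. Origin: centre of the underside, at bench level; +x points away from the two ball knobs, z up.
- gasket (a joint): Sinking in m of the black rubber gasket frame on the box's rim (8 mm wide, opening 108 x 210 mm). 0: its top is 64 mm above the bench; a push of about 12 N on the cover sinks it 8 mm to its stop (top 56 mm) and it stays down. The cover's weight alone does not sink it.
- cover: Loose cover, 0.35 kg: aluminium plate 130 (x) x 232 (y) x 8 mm, under it a grey lip 100 x 202 x 6 mm (goes inside the gasket frame, 4 mm play all round), on it a black bridge handle along y. Origin: centre of the lip's underside; plate 6 to 14 mm above it. Same after a half turn. Origin above the box's: 58 mm lying on the unpressed gasket, 50 mm fully home.
- cover_handle (a point): Centre of the cover's handle bar (bar 100 long in y, 14 thick in x, 16 high; 18 mm of free room under it), 40 mm above the cover's origin.
- knob_left (a joint): Angle in rad of the left ball knob's upright spindle (at x = -105, y = +70 mm of the box), which carries a steel clamp arm: 0 = arm points straight over the box (its +x), grows counter-clockwise seen from above, 1.57 = arm points along the box's +y, clear of the opening. Stops at -0.25 and 1.8; clears the cover above 1.2. Friction 0.4 N m; stays where left.
- ball_left_center (a point): Centre of the left smooth black ball knob, 54 mm in diameter, 114 mm above the bench, on its spindle axis. Slippery (friction about 0.3, so grip firmly, 50 N or more): fingers slide off it unless they close across its widest part. It can be gripped in any direction.
- tip_left (a point): Middle of the tip of the left clamp arm: flat steel, 18 wide, 8 thick, reaching 65 mm from the axis, underside 66.5 and top 74.5 mm above the bench: 2.5 mm over a fully pressed cover, but it runs into the edge of a cover that stands proud. To be moved by the ball only.
- knob_right (a joint): Angle in rad of the right ball knob's upright spindle (at x = -105, y = -70 mm of the box), which carries a steel clamp arm: 0 = arm points straight over the box (its +x), grows clockwise seen from above, 1.57 = arm points along the box's -y, clear of the opening. Stops at -0.25 and 1.8; clears the cover above 1.2. Friction 0.4 N m; stays where left.
- ball_right_center (a point): Centre of the right smooth black ball knob, 54 mm in diameter, 114 mm above the bench, on its spindle axis. Slippery (friction about 0.3, so grip firmly, 50 N or more): fingers slide off it unless they close across its widest part. It can be gripped in any direction.
- tip_right (a point): Middle of the tip of the right clamp arm: flat steel, 18 wide, 8 thick, reaching 65 mm from the axis, underside 66.5 and top 74.5 mm above the bench: 2.5 mm over a fully pressed cover, but it runs into the edge of a cover that stands proud. To be moved by the ball only.
- carrier0: Board carrier: flat aluminium plate 84 x 42 x 8 mm with green circuit boards on it and a grey upright grip rib along its middle (56 long in x, 12 thick in y, 30 tall, top 38 mm above the underside). Origin: centre of the underside; x along the plate and rib, z up. About 0.12 kg. May be absent (None).
- carrier1: Board carrier: flat aluminium plate 84 x 42 x 8 mm with green circuit boards on it and a grey upright grip rib along its middle (56 long in x, 12 thick in y, 30 tall, top 38 mm above the underside). Origin: centre of the underside; x along the plate and rib, z up. About 0.12 kg. May be absent (None).
- carrier2: Board carrier: flat aluminium plate 84 x 42 x 8 mm with green circuit boards on it and a grey upright grip rib along its middle (56 long in x, 12 thick in y, 30 tall, top 38 mm above the underside). Origin: centre of the underside; x along the plate and rib, z up. About 0.12 kg. May be absent (None).
- carrier3: Board carrier: flat aluminium plate 84 x 42 x 8 mm with green circuit boards on it and a grey upright grip rib along its middle (56 long in x, 12 thick in y, 30 tall, top 38 mm above the underside). Origin: centre of the underside; x along the plate and rib, z up. About 0.12 kg. May be absent (None).
- tin: Bystander: round solder tin, 62 mm across, 36 mm high, among the carriers. Origin: centre of the underside.
- bottle: Bystander: white plastic bottle, 52 mm across, 130 mm high. Origin: centre of the underside.
- driver: Bystander: screwdriver lying near the robot.
- brush: Bystander: brush lying near the robot.
- spool: Bystander: solder wire spool standing flat, 64 mm across, 44 mm high.
- meter: Bystander: yellow multimeter lying flat, 170 x 85 x 35 mm.
- mug: Bystander: white mug, 80 mm across, 90 mm high.
Mind the look-alikes: they are no part of the job. What is shaped like the carrier2 but blue or brown is not meant. What is shaped like the carrier1 but blue is not meant.

How it is judged (in metres and radians):
On the way, in this order (a step that is already met when the one before it is completed fails the run):
1. both clamp arms are swung clear of the box opening (value of joint each of knob_left, knob_right above 1.2 rad), for 0.2 s.
2. the cover lies fully pressed home on the box (z of cover in the frame of drybox between 0.045 and 0.0525 m and horizontal distance between cover and drybox below 0.012 m and angle between cover's own z axis and vertical below 0.06 rad and angle between the y axis of cover and the y axis of drybox, either way round below 0.12 rad), for 0.3 s.
3. both clamp arms point over the cover again (all of step 2 and value of joint each of knob_left, knob_right below 0.4 rad), for 0.3 s.
At the end, for the whole second after the job is handed in: Every carrier present lies flat on the box's floor, the cover is pressed home (origin less than 52.5 mm above the box's, within 12 mm of its centre and 0.12 rad of its direction) and at rest, and both clamp arms point over it (knobs below 0.4 rad) (all of step 3 and x of carrier0 in the frame of drybox between -0.03 and 0.03 m and y of carrier0 in the frame of drybox between -0.1 and 0.1 m and z of each of carrier0, carrier1, carrier2, carrier3 in the frame of drybox below 0.011 m and angle between each of carrier0, carrier1, carrier2, carrier3's own z axis and vertical below 0.1 rad and x of carrier1 in the frame of drybox between -0.03 and 0.03 m and y of carrier1 in the frame of drybox between -0.1 and 0.1 m and x of carrier2 in the frame of drybox between -0.03 and 0.03 m and y of carrier2 in the frame of drybox between -0.1 and 0.1 m and x of carrier3 in the frame of drybox between -0.03 and 0.03 m and y of carrier3 in the frame of drybox between -0.1 and 0.1 m and linear speed of cover below 0.02 m/s); the robot touches nothing.
It fails at once if a clamp arm is pushed directly by the robot (contact force between any of the arm, the fingers and clamp_left above 4 N or contact force between any of the arm, the fingers and clamp_right above 4 N).
It fails at once if the bottle or the mug is knocked over (angle between any of bottle, mug's own z axis and vertical above 0.6 rad).
It fails at once if another thing on the bench is moved more than 80 mm (distance of any of tin, bottle, driver, brush, spool, meter, mug from where it was at the start of the episode above 0.08 m).
Of carrier0, carrier1, carrier2, carrier3 only 2 to 4 are there at a start; the rules pass over those that are not, and their reading is None.
At some moment in a run one of carrier0, carrier1, carrier2, carrier3 may be knocked a few centimetres aside while the robot is not near it.
Once in a run the grip may slacken for a moment while it holds something.
It also fails if it takes over 210 s, if anything falls off the work surface, if the arm or the gripper's body presses on something with over 40 N, if the wrist force passes 120 N, or if a joint passes its speed limit or range.

## Working session

There is one attempt and no reset: what is moved stays moved. The work goes in short steps, Python scripts to look and compute and a tool call to move; the robot and the scene stay as the last step left them, time stands still between calls to the robot, and variables do not carry over. Pictures are saved under pics/ and viewed, at most 14 in all, crops included, and the job is handed in when it is done.

Besides the shell and the picture viewer there is one more tool, called after "Emit:" as a command line: name --argument value ..., lists and objects as JSON in quotes. jog_arm: Moves the arm, as the interface text tells. Its arguments: {"type":"object","properties":{"plan":{"type":"array"},"squeeze":{"type":"number"}},"required":["plan"]}

```bash
mkdir -p pics; ls; cat > h.py <<'E'
from workcell import env
import numpy as np, cv2
from scipy.spatial.transform import Rotation as Rn
def snap(cam,fn=None):
    P=env.camera_params(cam); im,d=env.snapshot(cam)
    if fn: cv2.imwrite('pics/'+fn,im)
    return im,d,P
def world(P,d,u=None,v=None):
    K,R,t=[np.array(P[k],float) for k in('K','R','t')]
    if u is None: v,u=np.mgrid[0:d.shape[0],0:d.shape[1]]; z=d
    else: u=np.array(u);v=np.array(v); z=d[v,u]
    c=np.stack([(u-K[0,2])/K[0,0]*z,(v-K[1,2])/K[1,1]*z,z],-1)
    return (c-t.ravel())@R
def pix(P,X):
    K,R,t=[np.array(P[k],float) for k in('K','R','t')]
    c=R@np.array(X,float)+t.ravel(); p=K@c; return p[:2]/p[2]
def rot(s): 
    q=s['tcp_rot']; return Rn.from_quat([q[1],q[2],q[3],q[0]])
E
python3 - <<'E'
from h import *
s=env.state();print(s['ee_pos'],s['tcp_rot'],rot(s).as_matrix().round(3),s['time'])
snap('top','top0.png');
for q in ['drybox','cover','cover_handle','ball_left_center','ball_right_center','tip_left','tip_right','carrier0','tin','bottle','mug','spool','meter','driver','brush']:
    print(q,[(np.round(r['xyz']).tolist(),round(r['conf'],2)) for r in env.spot_in('top',q)])
snap('scene','scene0.png')
print(env.state()['time'])
E
```

```text
pics
[ 143.34142402 -504.62937628  230.67875664] [-7.15333381e-04  9.90440350e-01  1.37939809e-01 -9.89935034e-05] [[ 0.962  0.273 -0.   ]
 [ 0.273 -0.962  0.001]
 [ 0.    -0.001 -1.   ]] 0.0
drybox [([589.0, -15.0, 5.0], 0.58)]
cover [([462.0, -344.0, 14.0], 0.8)]
cover_handle [([458.0, -345.0, 13.0], 0.69), ([498.0, 48.0, 128.0], 0.21)]
ball_left_center [([499.0, 48.0, 127.0], 0.7), ([349.0, 124.0, 21.0], 0.65)]
ball_right_center [([509.0, -91.0, 132.0], 0.86)]
tip_left [([494.0, 50.0, 133.0], 0.87)]
tip_right [([511.0, -94.0, 129.0], 0.7), ([678.0, 430.0, 41.0], 0.64)]
carrier0 [([520.0, 512.0, 8.0], 0.92), ([443.0, 382.0, 5.0], 0.91), ([558.0, 404.0, 11.0], 0.91), ([536.0, 271.0, 14.0], 0.85), ([372.0, 522.0, 6.0], 0.84), ([303.0, 354.0, 13.0], 0.7), ([637.0, 562.0, 8.0], 0.66), ([634.0, 253.0, 9.0], 0.57)]
tin [([428.0, 264.0, 35.0], 0.82)]
bottle [([698.0, -198.0, 88.0], 0.9)]
mug [([677.0, 431.0, 43.0], 0.91)]
spool [([763.0, 89.0, 44.0], 0.69)]
meter [([700.0, -400.0, 39.0], 0.71)]
driver [([348.0, 122.0, 20.0], 0.71)]
brush [([379.0, -77.0, 15.0], 0.86)]
0.85
```

View pics/top0.png

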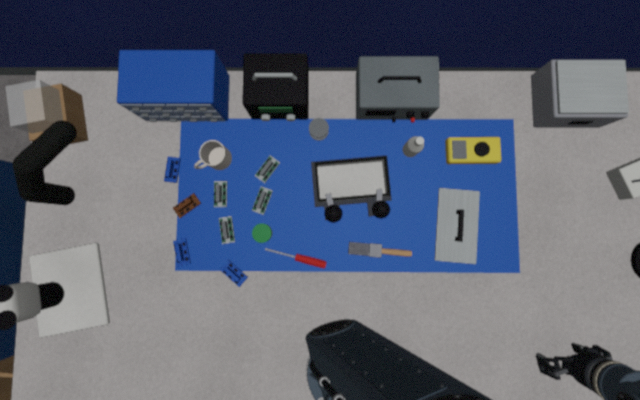

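View pics/scene0.png

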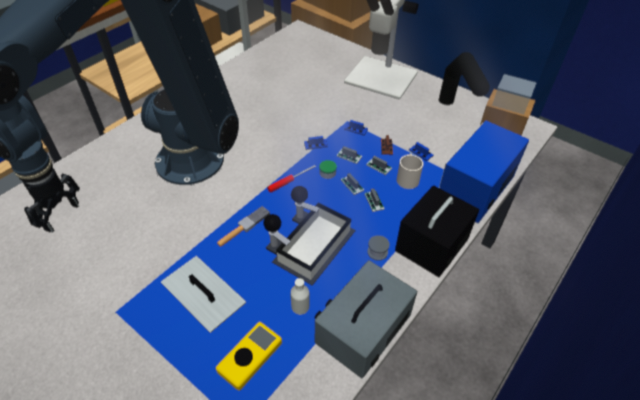

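The top view shows the box near (350,183) with balls at (333,213) and (380,209). Four green carriers are at (221,194), (262,201), (227,230) and (267,168), the cover is at (458,226), and the blue and brown look-alikes sit on the left. I'll measure these with depth next.

```bash
cat >> h.py <<'E'
def rect(pts):
    c,sz,a=cv2.minAreaRect(pts.astype(np.float32)); 
    if sz[0]<sz[1]: a+=90; sz=sz[::-1]
    return np.round(c,1),np.round(sz,1),round((a+90)%180-90,1) # angle of long side, deg, in (-90,90]
E
python3 - <<'E'
from h import *
im,d,P=snap('top'); W=world(P,d); print(P['K'],env.hold_point_z)
def sel(x0,x1,y0,y1,z0,z1):
    m=(W[...,0]>x0)&(W[...,0]<x1)&(W[...,1]>y0)&(W[...,1]<y1)&(W[...,2]>z0)&(W[...,2]<z1);return W[m]
p=sel(480,700,-170,130,50,72);print('box',rect(p[:,:2]),len(p),np.median(p[:,2]))
for n,(x,y) in dict(L=(499,48),R=(509,-91)).items():
    p=sel(x-50,x+50,y-50,y+50,118,160);print(n,p.mean(0),len(p),p[:,2].max())
    p=sel(x-60,x+100,y-70,y+70,66,100);print(p.round().tolist()[:40])
p=sel(350,560,-480,-210,4,25);print('cover',rect(p[:,:2]),len(p),np.median(p[:,2]))
p=sel(350,560,-480,-210,30,70);print('handle',rect(p[:,:2]),len(p))
for x,y in [(634,253),(536,271),(558,404),(443,382)]:
    p=sel(x-55,x+55,y-55,y+55,20,45);print('car',p.mean(0),rect(p[:,:2]),len(p))
big=cv2.resize(im[110:280,170:530],None,fx=2.2,fy=2.2,interpolation=cv2.INTER_CUBIC);cv2.imwrite('pics/crop.png',big)
E
```

```text
[[377.51133062   0.         318.38327727]
 [  0.         377.51133062 195.82260454]
 [  0.           0.           1.        ]] 18.700000000000003
box (array([597. , -17.4]), array([226.5, 137.8]), -85.1) 635 63.83068188375289
L [491.74041758  44.23037068 132.95853226] 255 144.63122490098388
[[595.0, 92.0, 68.0], [586.0, 89.0, 68.0], [574.0, 92.0, 67.0], [568.0, 89.0, 67.0], [554.0, 61.0, 78.0], [554.0, 58.0, 76.0], [555.0, 55.0, 72.0], [555.0, 52.0, 74.0], [551.0, 67.0, 76.0], [551.0, 64.0, 75.0], [552.0, 61.0, 74.0], [551.0, 55.0, 79.0], [552.0, 52.0, 74.0], [549.0, 92.0, 66.0], [549.0, 64.0, 73.0], [548.0, 61.0, 76.0], [548.0, 58.0, 76.0], [548.0, 55.0, 78.0], [549.0, 52.0, 71.0], [549.0, 49.0, 71.0], [545.0, 64.0, 76.0], [545.0, 61.0, 74.0], [545.0, 58.0, 78.0], [545.0, 55.0, 75.0], [546.0, 52.0, 73.0], [545.0, 49.0, 76.0], [546.0, 6.0, 68.0], [546.0, 3.0, 68.0], [546.0, -0.0, 68.0], [542.0, 64.0, 74.0], [542.0, 61.0, 74.0], [542.0, 58.0, 74.0], [543.0, 55.0, 73.0], [542.0, 52.0, 78.0], [542.0, 49.0, 74.0], [543.0, 39.0, 68.0], [543.0, 33.0, 66.0], [543.0, 21.0, 68.0], [543.0, -10
[... 848 characters left out ...]
5.0, -95.0, 74.0], [555.0, -97.0, 80.0], [555.0, -101.0, 72.0], [555.0, -104.0, 73.0], [555.0, -107.0, 72.0], [556.0, -123.0, 66.0], [553.0, -83.0, 68.0]]
cover (array([ 454.8, -345.1]), array([269.7, 209.5]), 89.9) 2873 14.151126106964941
handle (array([ 459.8, -353.7]), array([98.9, 15.9]), -5.4) 187
car [640.46339352 255.01649066  36.63502272] (array([641.1, 255.6]), array([55.3, 11.3]), -36.2) 80
car [537.97241453 270.09188773  36.29026205] (array([538.7, 270.8]), array([54.9, 12.8]), -21.2) 82
car [558.67771643 405.8530242   35.73482111] (array([558.5, 407.1]), array([54.5, 12.1]), -0.4) 90
car [442.61216584 381.7790087   34.96705584] (array([442.3, 382.6]), array([54.3, 13.2]), 8.9) 90
```

View pics/crop.png

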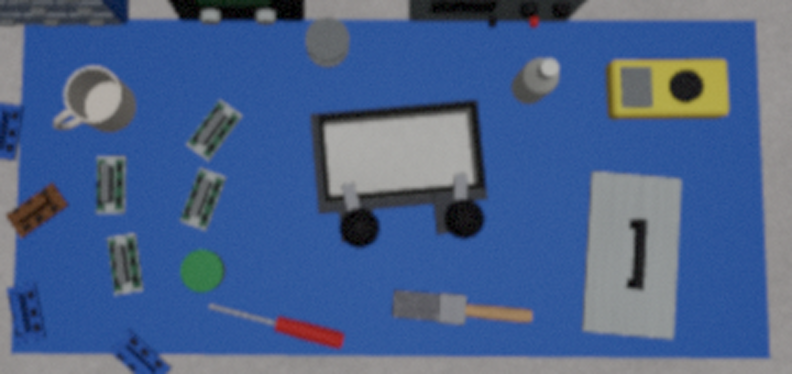

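The crop agrees with the depth fit. The box yaw is about 5°, both arms point at roughly 0.15 rad, and the four carriers are green. I'll move above the box and refine with the wrist camera.

```bash
cat >> h.py <<'E'
def go(x,y,z,yaw,frm=None):
    """tool-frame shift (mm) and turn about tool z (deg) to reach TCP xyz, tool-x heading yaw (deg), pointing down"""
    s=env.state(); R=rot(s) if frm is None else frm[1]; p=s['ee_pos'] if frm is None else frm[0]
    T=Rn.from_matrix(np.array([[1,0,0],[0,-1,0],[0,0,-1.]])); G=Rn.from_euler('z',yaw,degrees=True)*T
    sh=R.inv().apply(np.array([x,y,z])-p); rv=np.degrees((R.inv()*G).as_rotvec())
    print('shift',sh.round(1),'turn',rv.round(1)); return np.array([x,y,z],float),G
def me():
    s=env.state(); m=rot(s).as_matrix(); print('t',round(s['time'],2),'p',s['ee_pos'].round(1),'yaw',np.degrees(np.arctan2(m[1,0],m[0,0])).round(1),'tilt',np.degrees(np.arccos(-m[2,2])).round(2),'q',np.round(s['qpos'],2),'F',np.round(s['wrist_force'],1),'w',round(s['grip_width'],1),'g',round(s['grip_force'],1))
E
python3 -c "
from h import *
go(492,44,300,5)"
```

```text
shift [ 485.3 -432.8  -68.7] turn [-0.  -0.  10.9]
```

Emit:
jog_arm --plan '[[[485,-433,-69],[0,0,11],1],[[485,-433,-69],[0,0,11],1],[[485,-433,-69],[0,0,11],1],[[485,-433,-69],[0,0,11],1],[[485,-433,-69],[0,0,11],1],[[485,-433,-69],[0,0,11],1],[[485,-433,-69],[0,0,11],1],[[485,-433,-69],[0,0,11],1],[[485,-433,-69],[0,0,11],1],[[485,-433,-69],[0,0,11],1],[[485,-433,-69],[0,0,11],1],[[485,-433,-69],[0,0,11],1]]'

```text
time: 1.9
ee_pos: [409.9, -83.8, 284.5]
tcp_rot: [0.0, 0.999, 0.042, 0.0]
wrist_force: [0.9, -1.7, 0.9]
grip_width: 85.4
grip_force: 0.0
```

```bash
python3 -c "
from h import *
me();go(492,44,300,5)"
```

```text
t 1.9 p [409.9 -83.8 284.5] yaw 4.9 tilt 0.05 q [-0.2   0.04 -0.12  1.41 -0.    2.86] F [ 0.9 -1.7  0.9] w 85.4 g 0.0
shift [  92.6 -120.3  -15.4] turn [ 0.  -0.  -0.1]
```

Emit:
jog_arm --plan '[[[93,-70,-40],[0,0,-7],1],[[93,-70,-40],[0,0,-14],1],[[93,-70,-40],[0,0,-21],1],[[93,-70,-40],[0,0,-28],1],[[93,-70,-40],[0,0,-35],1],[[93,-70,-40],[0,0,-42],1],[[93,-70,-40],[0,0,-49],1],[[93,-70,-40],[0,0,-56],1],[[93,-70,-40],[0,0,-63],1],[[93,-70,-40],[0,0,-70],1],[[93,-70,-40],[0,0,-77],1],[[93,-70,-40],[0,0,-84],1]]'

```text
time: 2.9
ee_pos: [496.1, -8.2, 324.0]
tcp_rot: [-0.0, 0.712, 0.702, 0.0]
wrist_force: [-0.6, -0.9, -0.2]
grip_width: 85.3
grip_force: 0.0
```

```bash
python3 - <<'E'
from h import *
me()
im,d,P=snap('wrist','w1.png'); W=world(P,d); C=-np.array(P['R']).T@np.array(P['t']).ravel();print('cam',C.round())
def sel(x0,x1,y0,y1,z0,z1):
    m=(d>0)&(W[...,0]>x0)&(W[...,0]<x1)&(W[...,1]>y0)&(W[...,1]<y1)&(W[...,2]>z0)&(W[...,2]<z1);return W[m]
from scipy.optimize import least_squares
for n,(x,y) in dict(L=(492,44),R=(504,-93)).items():
    p=sel(x-40,x+40,y-40,y+40,95,160)
    if len(p)>50:
        r=least_squares(lambda c:np.linalg.norm(p-c,axis=1)-27,[x,y,114],loss='soft_l1').x;print(n,r.round(1),len(p))
p=sel(500,720,-170,150,60,68);print('gasket',rect(p[:,:2]),len(p))
E
```

```text
t 2.9 p [496.1  -8.2 324. ] yaw 89.2 tilt 0.01 q [-0.02  0.17  0.14  1.53  0.    1.57] F [-0.6 -0.9 -0.2] w 85.3 g 0.0
cam [497.  73. 465.]
L [490.1  46.2 112.5] 1977
R [502.9 -93.2 112.6] 1523
gasket (array([579.4, -16. ]), array([227.1, 168.6]), -85.0) 3259
```

View pics/w1.png

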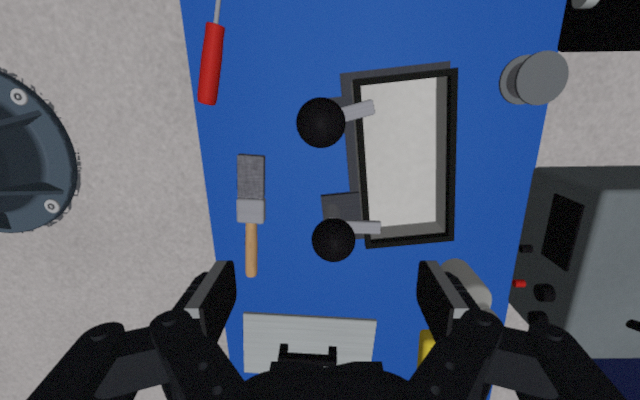

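The wrist view shows both balls clearly at (321,122) and (333,240), and the sphere fits are 140 mm apart as specified. Next is the left ball.

```bash
python3 -c "
from h import *
go(490,46,90,89)"
```

```text
shift [ 54.1  -6.3 234. ] turn [-0.  -0.   0.7]
```

Emit:
jog_arm --plan '[[[27,-3,0],[0,0,0],1],[[54,-6,20],[0,0,0],1],[[54,-6,60],[0,0,0],1],[[54,-6,100],[0,0,0],1],[[54,-6,140],[0,0,0],1],[[54,-6,170],[0,0,0],1],[[54,-6,200],[0,0,0],1],[[54,-6,220],[0,0,0],1],[[54,-6,234],[0,0,0],1],[[54,-6,234],[0,0,0],1],[[54,-6,234],[0,0,0],-1],[[54,-6,234],[0,0,0],-1]]' --squeeze 80

```text
time: 3.95
ee_pos: [491.8, 46.0, 91.0]
tcp_rot: [0.0, 0.715, 0.7, 0.001]
wrist_force: [0.5, 0.7, 1.3]
grip_width: 63.9
grip_force: 0.0
```

Emit:
jog_arm --plan '[[[0,0,0],[0,0,0],-1],[[0,0,0],[0,0,0],-1],[[0,0,0],[0,0,0],-1],[[0,0,0],[0,0,0],-1],[[0,0,0],[0,0,0],-1],[[0,0,0],[0,0,0],-1]]'

```text
time: 4.45
ee_pos: [490.9, 46.0, 91.5]
tcp_rot: [0.0, 0.714, 0.7, 0.0]
wrist_force: [-6.2, -0.4, 6.8]
grip_width: 51.4
grip_force: 82.2
```

```bash
python3 -c "
from h import *
me()"
```

```text
t 4.45 p [490.9  46.   91.5] yaw 88.8 tilt 0.05 q [ 0.09  0.27 -0.34  0.95  0.    1.68] F [-6.2 -0.4  6.8] w 51.4 g 82.2
```

Emit:
jog_arm --plan '[[[0,0,0],[0,0,0],0.6],[[0,0,0],[0,0,0],0.6],[[0,0,8],[0,0,0],0.6],[[0,0,8],[0,0,0],-1],[[0,0,8],[0,0,0],-1],[[0,0,8],[0,0,0],-1],[[0,0,8],[0,0,0],-1],[[0,0,8],[0,0,0],-1]]'

```text
time: 5.12
ee_pos: [490.8, 45.9, 81.8]
tcp_rot: [-0.0, 0.714, 0.7, -0.0]
wrist_force: [-1.7, 0.7, 0.1]
grip_width: 51.9
grip_force: 82.9
```

Emit:
jog_arm --plan '[[[0,0,0],[0,0,-6],-1],[[0,0,0],[0,0,-13],-1],[[0,0,0],[0,0,-20],-1],[[0,0,0],[0,0,-27],-1],[[0,0,0],[0,0,-34],-1],[[0,0,0],[0,0,-41],-1],[[0,0,0],[0,0,-48],-1],[[0,0,0],[0,0,-55],-1],[[0,0,0],[0,0,-62],-1],[[0,0,0],[0,0,-69],-1],[[0,0,0],[0,0,-76],-1],[[0,0,0],[0,0,-81],-1]]'

```text
time: 6.12
ee_pos: [490.5, 45.7, 81.8]
tcp_rot: [-0.001, 0.086, 0.996, -0.0]
wrist_force: [-2.9, -0.2, 1.6]
grip_width: 51.5
grip_force: 82.9
```

```bash
python3 -c "
from h import *
me()
im,d,P=snap('scene'); cv2.imwrite('pics/s2.png',cv2.resize(im[150:300,200:400],None,fx=3,fy=3))"
```

```text
t 6.12 p [490.5  45.7  81.8] yaw 170.2 tilt 0.07 q [ 0.09  0.28 -0.36  0.93 -0.    0.26] F [-2.9 -0.2  1.6] w 51.5 g 82.9
```

View pics/s2.png

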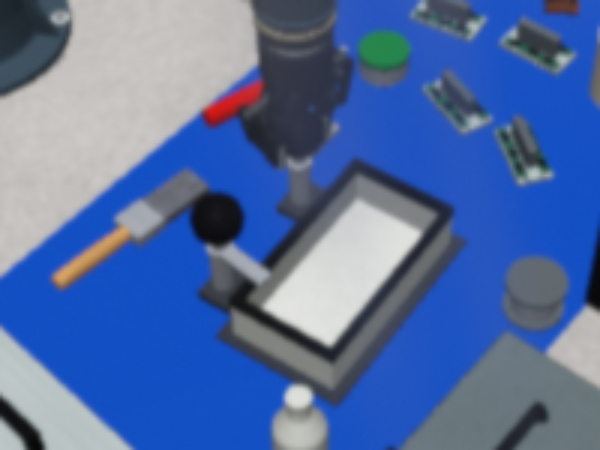

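The left arm now points clear of the opening. The right ball is next.

Emit:
jog_arm --plan '[[[0,0,0],[0,0,0],1],[[0,0,0],[0,0,0],1],[[0,0,0],[0,0,0],1],[[0,0,0],[0,0,0],1],[[0,0,-40],[0,0,0],1],[[0,0,-80],[0,0,0],1],[[0,0,-100],[0,0,7],1],[[0,0,-100],[0,0,14],1]]'

```text
time: 6.83
ee_pos: [493.8, 46.3, 186.9]
tcp_rot: [0.004, 0.212, 0.977, 0.001]
wrist_force: [0.0, 0.6, -0.1]
grip_width: 85.5
grip_force: 0.0
```

```bash
python3 -c "
from h import *
me();go(503,-93,180,110);go(503,-93,82,110)"
```

```text
t 6.83 p [493.8  46.3 186.9] yaw 155.5 tilt 0.45 q [ 0.09  0.2  -0.18  1.18  0.    0.52] F [ 0.   0.6 -0.1] w 85.5 g 0.0
shift [ -66.1 -122.9    6.8] turn [ 0.4  0.3 45.5]
shift [ -65.5 -123.3  104.8] turn [ 0.4  0.3 45.5]
```

Emit:
jog_arm --plan '[[[-20,-36,0],[0,0,7],1],[[-40,-72,0],[0,0,14],1],[[-60,-108,0],[0,0,21],1],[[-68,-122,0],[0,0,28],1],[[-68,-122,0],[0,0,35],1],[[-68,-122,0],[0,0,42],1],[[-68,-122,20],[0,0,45],1],[[-68,-122,50],[0,0,45],1],[[-68,-122,80],[0,0,45],1],[[-68,-122,100],[0,0,45],1],[[-68,-122,100],[0,0,45],1],[[-68,-122,100],[0,0,45],1]]'

```text
time: 7.83
ee_pos: [502.8, -93.1, 81.7]
tcp_rot: [-0.001, 0.568, 0.823, -0.0]
wrist_force: [0.4, 0.1, -0.3]
grip_width: 85.2
grip_force: 0.0
```

```bash
python3 -c "
from h import *
me();go(503,-93,82,110)"
```

```text
t 7.83 p [502.8 -93.1  81.7] yaw 110.8 tilt 0.11 q [-0.18  0.31 -0.31  0.95  0.    1.02] F [ 0.4  0.1 -0.3] w 85.2 g 0.0
shift [-0.   0.2 -0.3] turn [-0.1 -0.1  0.8]
```

Emit:
jog_arm --plan '[[[0,0,0],[0,0,0],-1],[[0,0,0],[0,0,0],-1],[[0,0,0],[0,0,0],-1],[[0,0,0],[0,0,0],-1],[[0,0,0],[0,0,0],-1],[[0,0,0],[0,0,0],-1],[[0,0,0],[0,0,0],-1]]' --squeeze 80

```text
time: 8.42
ee_pos: [503.6, -93.7, 83.8]
tcp_rot: [0.001, 0.568, 0.823, 0.0]
wrist_force: [-5.3, -1.8, 9.0]
grip_width: 51.6
grip_force: 81.4
```

Emit:
jog_arm --plan '[[[0,0,0],[0,0,6],-1],[[0,0,0],[0,0,13],-1],[[0,0,0],[0,0,20],-1],[[0,0,0],[0,0,27],-1],[[0,0,0],[0,0,34],-1],[[0,0,0],[0,0,41],-1],[[0,0,0],[0,0,48],-1],[[0,0,0],[0,0,55],-1],[[0,0,0],[0,0,62],-1],[[0,0,0],[0,0,69],-1],[[0,0,0],[0,0,76],-1],[[0,0,0],[0,0,81],-1]]'

```text
time: 9.42
ee_pos: [503.8, -93.8, 83.8]
tcp_rot: [0.001, 0.967, 0.255, 0.001]
wrist_force: [-4.4, -1.5, 8.8]
grip_width: 51.6
grip_force: 81.4
```

Emit:
jog_arm --plan '[[[0,0,0],[0,0,0],1],[[0,0,0],[0,0,0],1],[[0,0,0],[0,0,0],1],[[0,0,0],[0,0,0],1],[[0,0,-40],[0,0,0],1],[[0,0,-80],[0,0,0],1],[[0,0,-120],[0,0,-7],1],[[0,0,-160],[0,0,-14],1],[[0,0,-160],[0,0,-21],1],[[0,0,-160],[0,0,-28],1],[[0,0,-160],[0,0,-28],1],[[0,0,-160],[0,0,-28],1]]'

```text
time: 10.42
ee_pos: [503.2, -93.1, 241.8]
tcp_rot: [-0.0, 0.876, 0.482, -0.0]
wrist_force: [-0.5, 0.4, -0.0]
grip_width: 85.2
grip_force: 0.0
```

```bash
python3 -c "
from h import *
me()
im,d,P=snap('wrist','w3.png')
go(537,271,240,69)"
```

```text
t 10.42 p [503.2 -93.1 241.8] yaw 57.7 tilt 0.02 q [-0.18  0.21 -0.02  1.34  0.    1.95] F [-0.5  0.4 -0. ] w 85.2 g 0.0
shift [ 325.8 -166.1    1.7] turn [ -0.    0.  -11.3]
```

View pics/w3.png

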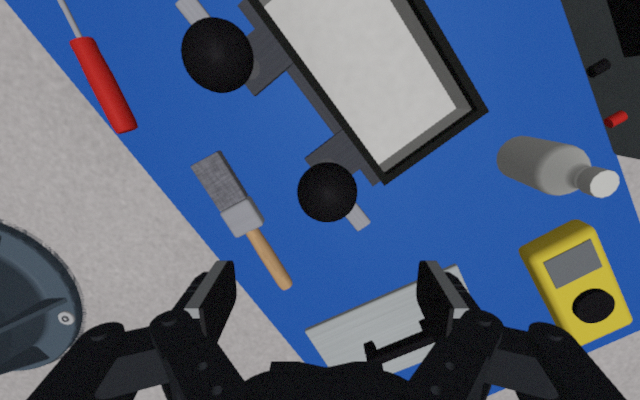

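Both arms are clear, with the tips pointing outward near (358,218) and (188,8). I'll take one look over the carriers next.

```bash
python3 -c "
from h import *
go(600,325,320,160)"
```

```text
shift [ 405.1 -141.9  -78.4] turn [  -0.    -0.  -102.3]
```

Emit:
jog_arm --plan '[[[34,-12,-10],[0,0,-7],1],[[68,-24,-20],[0,0,-14],1],[[102,-36,-30],[0,0,-21],1],[[135,-47,-40],[0,0,-28],1],[[169,-59,-50],[0,0,-35],1],[[203,-71,-60],[0,0,-42],1],[[237,-83,-70],[0,0,-49],1],[[271,-95,-78],[0,0,-56],1],[[304,-107,-78],[0,0,-63],1],[[338,-119,-78],[0,0,-70],1],[[372,-130,-78],[0,0,-77],1],[[405,-142,-78],[0,0,-84],1]]'

```text
time: 11.47
ee_pos: [598.5, 327.1, 319.2]
tcp_rot: [-0.0, 0.325, 0.946, -0.0]
wrist_force: [0.4, -0.3, -0.5]
grip_width: 85.5
grip_force: 0.0
```

Emit:
jog_arm --plan '[[[0,0,0],[0,0,-7],1],[[0,0,0],[0,0,-14],1],[[0,0,0],[0,0,-18],1],[[0,0,0],[0,0,-18],1]]'

```text
time: 11.8
ee_pos: [598.3, 325.7, 318.8]
tcp_rot: [-0.001, 0.174, 0.985, -0.001]
wrist_force: [0.7, -0.2, 0.3]
grip_width: 85.4
grip_force: 0.0
```

```bash
cat >> h.py <<'E'
def cars(W,d,guess):
    out=[]
    for x,y in guess:
        m=(d>0)&(np.hypot(W[...,0]-x,W[...,1]-y)<50)&(W[...,2]>25)&(W[...,2]<50)
        p=W[m]; out.append((p.mean(0).round(1).tolist() if len(p) else None,rect(p[:,:2]) if len(p) else 0,len(p)))
    return out
E
python3 - <<'E'
from h import *
me()
im,d,P=snap('wrist','w4.png');W=world(P,d);np.save('w4.npy',W)
print([(np.round(r['xyz']).tolist(),round(r['conf'],2)) for r in env.spot_in('wrist','carrier0')])
for r in cars(W,d,[(640,255),(538,270),(558,406),(443,382)]):print(r)
E
```

```text
t 11.8 p [598.3 325.7 318.8] yaw 159.9 tilt 0.11 q [0.5  0.54 0.67 1.71 0.   0.85] F [ 0.7 -0.2  0.3] w 85.4 g 0.0
[([634.0, 263.0, 12.0], 0.91), ([518.0, 516.0, 13.0], 0.91), ([444.0, 386.0, 10.0], 0.9), ([555.0, 407.0, 13.0], 0.76), ([531.0, 278.0, 8.0], 0.72), ([632.0, 562.0, 6.0], 0.65)]
([637.1, 259.9, 36.3], (array([638.5, 258.9]), array([55.5, 11.9]), -35.6), 328)
([535.6, 274.4, 35.8], (array([535.7, 273.4]), array([55.3, 12.4]), -19.8), 439)
([555.6, 409.2, 35.9], (array([556.4, 409.7]), array([55.9, 12.1]), 0.6), 453)
([442.3, 385.2, 36.1], (array([441.3, 385.6]), array([54. , 12.1]), 9.1), 527)
```

View pics/w4.png

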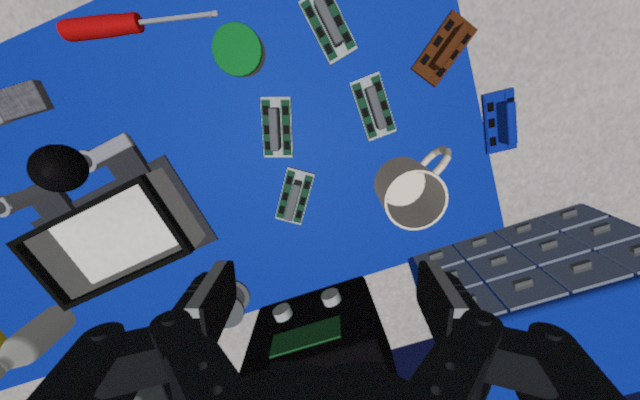

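The view confirms four green carriers, with mug and brown and blue decoys outside. I'll start with A at (637,259).

```bash
cat >> h.py <<'E'
BC=np.array([601.1,-13.9]);BY=np.radians(5.25)
def box(x,y): return BC+[x*np.cos(BY)-y*np.sin(BY),x*np.sin(BY)+y*np.cos(BY)]
def place(pose,by,bx=0,z=20,yaw=185.25):
    x,y=box(bx,by); return go(x,y,z,yaw,frm=pose)
E
python3 -c "
from h import *
a=go(637.5,259.5,15,144.4); place(a,-78)"
```

```text
shift [-59.8 -47.8 304.3] turn [-0.  -0.  15.2]
shift [-180.6 -302.5   -5. ] turn [  0.    0.  -40.8]
```

Emit:
jog_arm --plan '[[[-30,-24,30],[0,0,7],0],[[-60,-48,60],[0,0,15],0],[[-60,-48,100],[0,0,15],0],[[-60,-48,140],[0,0,15],0],[[-60,-48,180],[0,0,15],0],[[-60,-48,220],[0,0,15],0],[[-60,-48,255],[0,0,15],0],[[-60,-48,280],[0,0,15],0],[[-60,-48,295],[0,0,15],0],[[-60,-48,304],[0,0,15],0],[[-60,-48,304],[0,0,15],0],[[-60,-48,304],[0,0,15],-1]]' --squeeze 60

```text
time: 12.9
ee_pos: [638.6, 259.5, 16.5]
tcp_rot: [0.0, 0.303, 0.953, 0.0]
wrist_force: [0.7, 0.6, 0.6]
grip_width: 31.7
grip_force: 0.0
```

Emit:
jog_arm --plan '[[[0,0,0],[0,0,0],-1],[[0,0,0],[0,0,0],-1],[[0,0,0],[0,0,0],-1],[[0,0,0],[0,0,0],-1],[[0,0,0],[0,0,0],-1],[[0,0,-15],[0,0,0],-1],[[0,0,-50],[0,0,0],-1],[[0,0,-90],[0,0,0],-1],[[0,0,-125],[0,0,0],-1],[[0,0,-145],[0,0,0],-1],[[0,0,-145],[0,0,0],-1]]'

```text
time: 13.82
ee_pos: [640.6, 260.5, 167.5]
tcp_rot: [0.004, 0.302, 0.953, 0.003]
wrist_force: [-0.2, -0.2, -1.7]
grip_width: 10.5
grip_force: 64.2
```

```bash
python3 -c "
from h import *
me();s=env.state(); place(None,-78,z=22)"
```

```text
t 13.82 p [640.6 260.5 167.5] yaw 144.8 tilt 0.53 q [0.39 0.55 0.3  1.32 0.   1.  ] F [-0.2 -0.2 -1.7] w 10.5 g 64.2
shift [-175.6 -307.6  144. ] turn [  0.3   0.4 -40.4]
```

Emit:
jog_arm --plan '[[[-20,-34,0],[0,0,-6],-1],[[-40,-67,0],[0,0,-12],-1],[[-60,-101,0],[0,0,-18],-1],[[-80,-135,0],[0,0,-24],-1],[[-100,-168,0],[0,0,-30],-1],[[-120,-202,0],[0,0,-36],-1],[[-140,-236,0],[0,0,-41],-1],[[-160,-269,0],[0,0,-41],-1],[[-181,-303,0],[0,0,-41],-1],[[-181,-303,0],[0,0,-41],-1],[[-181,-303,30],[0,0,-41],-1],[[-181,-303,60],[0,0,-41],-1]]'

```text
time: 14.82
ee_pos: [612.9, -93.8, 101.6]
tcp_rot: [0.002, -0.05, 0.999, -0.0]
wrist_force: [-0.4, 0.5, -1.1]
grip_width: 10.3
grip_force: 64.2
```

```bash
python3 -c "
from h import *
me();place(None,-78,z=22)
im,d,P=snap('wrist','w5.png')"
```

```text
t 14.82 p [612.9 -93.8 101.6] yaw -174.3 tilt 0.23 q [-0.15  0.46 -0.02  1.09  0.   -0.25] F [-0.4  0.5 -1.1] w 10.3 g 64.2
shift [ 4.8  2.8 79.6] turn [-0.   0.2  0.5]
```

View pics/w5.png

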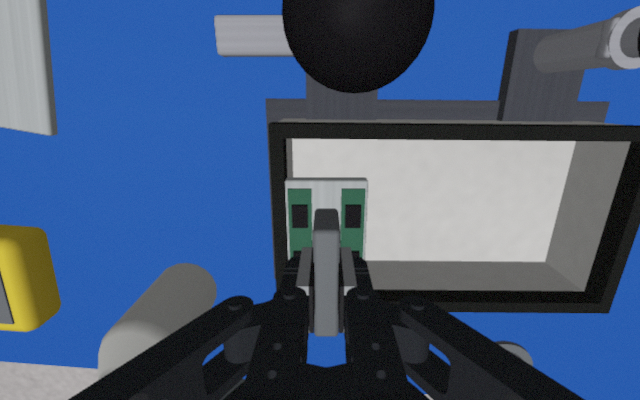

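```bash
cat >> h.py <<'E'
def toBox(p): 
    c,s=np.cos(BY),np.sin(BY); q=p[...,:2]-BC; return np.stack([q[...,0]*c+q[...,1]*s,-q[...,0]*s+q[...,1]*c,p[...,2]],-1)
E
python3 - <<'E'
from h import *
im,d,P=snap('wrist');W=toBox(world(P,d)); W[d<=0]=np.nan
for v in (160,190,200,220): 
  print(v,[(u,*W[v,u].round().astype(int).tolist()) for u in (240,262,268,275,282,288,292,300,326,352,360,364,370,400) if np.isfinite(W[v,u]).all()])
for u in (300,350,450,500):
  print(u,[(v,*W[v,u].round().astype(int).tolist()) for v in (110,125,130,134,142,150,165,176,182,190,230,255,265,285,295,300,305,315) if np.isfinite(W[v,u]).all()])
E
```

```text
160 [(240, -34, -144, 0), (262, -34, -128, -1), (268, -47, -111, 64), (275, -47, -107, 64), (282, -43, -106, 42), (288, -36, -107, 9), (292, -36, -104, 5), (300, -36, -98, 5), (326, -36, -79, 5), (352, -36, -60, 6), (360, -36, -54, 6), (364, -36, -51, 4), (370, -36, -46, 4), (400, -37, -24, 5)]
190 [(240, -11, -145, 1), (262, -11, -129, -1), (268, -29, -112, 63), (275, -29, -108, 63), (282, -27, -105, 54), (288, -36, -98, 85), (292, -35, -96, 84), (300, -36, -92, 85), (326, -35, -79, 83), (352, -36, -66, 85), (360, -36, -62, 86), (364, -36, -60, 85), (370, -13, -45, 4), (400, -14, -22, 5)]
200 [(240, -2, -146, -1), (262, -3, -129, -1), (268, -23, -112, 62), (275, -23, -108, 63), (282, -20, -106, 53), (288, -31, -98, 85), (292, -30, -96, 84), (300, -30, -92, 85), (326, -30, -79, 83), (352, -31, -66, 85), (360, -31, -62, 84), (364, -31, -60, 86), (370, -5, -45, 5), (400, -6, -22, 5)]
220 [(240, 14, -147, 1), (262, 14, -130, 0), (268, -11, -113, 62), (275, -11, -109, 62), (282, -9, -105, 57), (288, -20, -98, 85), (292, -20, -96, 87), (300, -20, -92, 86), (326, -26, -79, 102), (352, -21,
[... 837 characters left out ...]
), (315, -11, -71, 149)]
450 [(110, -72, 9, 3), (125, -62, 11, 2), (130, -61, 1, 29), (134, -62, -12, 63), (142, -57, -12, 63), (150, -44, 12, 5), (165, -33, 14, 4), (176, -25, 15, 5), (190, -14, 16, 5), (230, 19, 21, 4), (255, 41, 23, 4), (265, 51, 25, 4), (285, 56, 17, 26), (295, 55, 11, 41), (300, 55, 9, 46), (305, 55, 7, 53), (315, -11, -38, 148)]
500 [(110, -73, 45, 3), (125, -63, 44, 8), (130, -61, 34, 27), (134, -62, 15, 62), (142, -58, 15, 65), (150, -45, 48, 5), (165, -34, 51, 5), (176, -25, 53, 4), (182, -20, 53, 4), (190, -14, 54, 5), (230, 19, 60, 5), (255, 41, 64, 4), (265, 50, 65, 6), (285, 55, 55, 27), (295, 55, 48, 39), (300, 55, 45, 46), (305, 54, 41, 53), (315, 55, 36, 63)]
```

The depth check confirms the box frame. The held carrier is centred at box (0,-79), so I'll lower it.

Emit:
jog_arm --plan '[[[0,0,30],[0,0,0],-1],[[0,0,55],[0,0,0],-1],[[0,0,70],[0,0,0],-1],[[0,0,78],[0,0,0],-1],[[0,0,78],[0,0,0],-1],[[0,0,78],[0,0,0],-0.58],[[0,0,78],[0,0,0],-0.58],[[0,0,78],[0,0,0],-0.58],[[0,0,50],[0,0,0],-0.58],[[0,0,10],[0,0,0],-0.58],[[0,0,-30],[0,0,0],-0.58],[[0,0,-50],[0,0,0],-0.58]]'

```text
time: 15.92
ee_pos: [613.6, -92.6, 156.3]
tcp_rot: [0.003, -0.051, 0.999, -0.001]
wrist_force: [1.5, 0.1, 1.2]
grip_width: 17.8
grip_force: 0.0
```

```bash
python3 -c "
from h import *
me()
im,d,P=snap('wrist');W=world(P,d);m=(d>0);B=toBox(W)
p=B[m&(abs(B[...,0])<52)&(abs(B[...,1])<103)&(B[...,2]>30)&(B[...,2]<54)];print(len(p),rect(p[:,:2]) if len(p) else 0,np.median(p[:,2]))
a=go(535.6,274,15,160,);place(a,-26,z=22)"
```

```text
t 15.92 p [613.6 -92.6 156.3] yaw -174.1 tilt 0.32 q [-0.15  0.43  0.07  1.21 -0.   -0.25] F [1.5 0.1 1.2] w 17.8 g 0.0
909 (array([  4.1, -78.9]), array([55.7, 11.4]), 0.9) 42.53883396464593
shift [ 42.8 373.4 142.7] turn [-0.   0.6 25.9]
shift [-171.1 -271.7   -7. ] turn [  0.    0.  -25.2]
```

Emit:
jog_arm --plan '[[[4,37,0],[0,0,4],-0.3],[[8,75,0],[0,0,8],0],[[12,112,0],[0,0,12],0],[[16,149,0],[0,0,16],0],[[20,187,0],[0,0,20],0],[[24,224,0],[0,0,24],0],[[28,261,0],[0,0,26],0],[[32,298,0],[0,0,26],0],[[36,336,0],[0,0,26],0],[[41,373,0],[0,0,26],0],[[41,373,30],[0,0,26],0],[[41,373,60],[0,0,26],0]]'

```text
time: 16.97
ee_pos: [533.8, 277.8, 92.2]
tcp_rot: [0.002, 0.173, 0.985, 0.002]
wrist_force: [0.3, 0.6, -1.2]
grip_width: 42.9
grip_force: 0.0
```

```bash
python3 - <<'E'
from h import *
im,d,P=snap('wrist');W=world(P,d)
me()
for r in cars(W,d,[(535.6,274),(556,409.5),(442,385.4)]):print(r)
go(535.6,274,15,160)
E
```

```text
t 17.02 p [530.5 274.9  85.2] yaw 160.0 tilt 0.3 q [ 0.48  0.45 -0.09  1.04 -0.    0.83] F [-2.1 -1.9 -5.1] w 42.6 g 0.0
([533.6, 274.7, 36.2], (array([535.9, 273.7]), array([55.6, 11.8]), -19.8), 1400)
([553.9, 408.1, 34.6], (array([556.5, 409.6]), array([56.3, 12.6]), 0.0), 2131)
([449.6, 385.2, 34.9], (array([447.8, 386.6]), array([41.4, 12.6]), 9.0), 1984)
shift [-5.3  1.1 70.2] turn [-0.2 -0.2  0. ]
```

Emit:
jog_arm --plan '[[[-4,0,30],[0,0,0],0],[[-4,0,55],[0,0,0],0],[[-4,0,70],[0,0,0],0],[[-4,0,74],[0,0,0],0],[[-4,0,74],[0,0,0],-1],[[-4,0,74],[0,0,0],-1],[[-4,0,74],[0,0,0],-1],[[-4,0,74],[0,0,0],-1],[[-4,0,74],[0,0,0],-1],[[-4,0,74],[0,0,0],-1],[[-4,0,55],[0,0,0],-1],[[-4,0,20],[0,0,0],-1]]'

```text
time: 18.02
ee_pos: [534.5, 271.9, 68.8]
tcp_rot: [-0.003, 0.175, 0.985, -0.002]
wrist_force: [0.7, -0.4, -1.0]
grip_width: 10.7
grip_force: 60.0
```

Emit:
jog_arm --plan '[[[0,0,-40],[0,0,0],-1],[[0,0,-80],[0,0,0],-1],[[0,0,-90],[0,0,0],-1],[[0,0,-90],[0,0,0],-1]]'

```text
time: 18.35
ee_pos: [538.7, 274.1, 165.5]
tcp_rot: [0.003, 0.175, 0.985, 0.002]
wrist_force: [-0.8, -0.2, -2.1]
grip_width: 10.7
grip_force: 60.1
```

```bash
python3 - <<'E'
from h import *
me()
place(None,-26,z=23)
E
```

```text
t 18.35 p [538.7 274.1 165.5] yaw 159.9 tilt 0.43 q [0.47 0.4  0.05 1.21 0.   0.82] F [-0.8 -0.2 -2.1] w 10.7 g 60.1
shift [-168.2 -273.2  141.8] turn [  0.2   0.4 -25.4]
```

Emit:
jog_arm --plan '[[[-19,-30,0],[0,0,-4],-1],[[-38,-60,0],[0,0,-8],-1],[[-57,-90,0],[0,0,-12],-1],[[-76,-120,0],[0,0,-16],-1],[[-95,-150,0],[0,0,-20],-1],[[-114,-180,0],[0,0,-25],-1],[[-133,-210,0],[0,0,-25],-1],[[-152,-240,0],[0,0,-25],-1],[[-170,-271,0],[0,0,-25],-1],[[-170,-271,20],[0,0,-25],-1],[[-170,-271,50],[0,0,-25],-1],[[-170,-271,60],[0,0,-25],-1]]'

```text
time: 19.35
ee_pos: [600.4, -40.7, 96.2]
tcp_rot: [-0.003, -0.042, 0.999, 0.0]
wrist_force: [-1.3, 1.2, -1.6]
grip_width: 10.6
grip_force: 60.0
```

```bash
cat >> h.py <<'E'
def held():
    "plate of held carrier in box frame (slice around its plate height), from wrist"
    s=env.state();im,d,P=snap('wrist');B=toBox(world(P,d));z=s['ee_pos'][2]
    m=(d>0)&(abs(B[...,2]-(z-7))<5)&(abs(B[...,0])<52)&(abs(B[...,1])<112);p=B[m]
    # ignore finger columns: only plate part at low x
    p=p[p[:,0]<-15]; print('held plate x min %.0f  y %.0f..%.0f'%(np.percentile(p[:,0],1),np.percentile(p[:,1],1),np.percentile(p[:,1],99)),'TCP box',toBox(s['ee_pos']).round(1),len(p))
E
python3 - <<'E'
from h import *
me();held()
place(None,-26,z=23)
E
```

```text
t 19.35 p [600.4 -40.7  96.2] yaw -175.2 tilt 0.36 q [-0.07  0.44 -0.06  1.07  0.   -0.15] F [-1.3  1.2 -1.6] w 10.6 g 60.0
held plate x min -46  y -46..-6 TCP box [ -3.1 -26.6  96.2] 3567
shift [-4.3 -0.2 72.6] turn [ 0.1 -0.5 -0.4]
```

Emit:
jog_arm --plan '[[[-3,0,30],[0,0,0],-1],[[-3,0,55],[0,0,0],-1],[[-3,0,70],[0,0,0],-1],[[-3,0,77],[0,0,0],-1],[[-3,0,77],[0,0,0],-1],[[-3,0,77],[0,0,0],-0.58],[[-3,0,77],[0,0,0],-0.58],[[-3,0,77],[0,0,0],-0.58],[[-3,0,50],[0,0,0],-0.58],[[-3,0,10],[0,0,0],-0.58],[[-3,0,-30],[0,0,0],-0.58],[[-3,0,-50],[0,0,0],-0.58]]'

```text
time: 20.4
ee_pos: [607.6, -39.6, 155.9]
tcp_rot: [0.003, -0.043, 0.999, -0.0]
wrist_force: [0.8, 0.2, 0.3]
grip_width: 17.6
grip_force: 0.0
```

```bash
cat >> h.py <<'E'
def inbox():
    im,d,P=snap('wrist');B=toBox(world(P,d))
    m=((d>0)&(abs(B[...,0])<52)&(abs(B[...,1])<103)&(B[...,2]>30)&(B[...,2]<54)).astype(np.uint8)
    n,l,st,_=cv2.connectedComponentsWithStats(m)
    for i in range(1,n):
        if st[i,4]>100: p=B[l==i];print('rib',rect(p[:,:2]),np.median(p[:,2]).round(1),len(p))
E
python3 -c "
from h import *
me();inbox()
go(556,409.5,100,180.3)"
```

```text
t 20.4 p [607.6 -39.6 155.9] yaw -175.1 tilt 0.29 q [-0.07  0.41  0.04  1.2   0.   -0.15] F [0.8 0.2 0.3] w 17.6 g 0.0
rib (array([  0.4, -25.3]), array([55. , 11.4]), -0.1) 42.5 904
rib (array([  4.2, -78.7]), array([55.5, 12.5]), 0.4) 42.4 1044
shift [ 15.1 452.1  57.9] turn [-0.1  0.5  4.6]
```

Emit:
jog_arm --plan '[[[1,41,0],[0,0,2],-0.3],[[2,82,0],[0,0,4],0],[[3,123,0],[0,0,5],0],[[4,164,0],[0,0,5],0],[[5,205,0],[0,0,5],0],[[6,246,0],[0,0,5],0],[[7,287,0],[0,0,5],0],[[9,328,0],[0,0,5],0],[[10,369,0],[0,0,5],0],[[11,410,10],[0,0,5],0],[[13,452,30],[0,0,5],0],[[13,452,50],[0,0,5],0]]'

```text
time: 21.45
ee_pos: [554.2, 416.6, 101.5]
tcp_rot: [0.001, -0.001, 1.0, 0.002]
wrist_force: [0.4, -0.6, 0.5]
grip_width: 42.8
grip_force: 0.0
```

```bash
python3 - <<'E'
from h import *
im,d,P=snap('wrist');W=world(P,d)
snap('wrist');me()
for r in cars(W,d,[(556,409.5),(442,385.4)]):print(r)
a=go(556,409.5,16,180.3);place(a,26,z=23)
E
```

```text
t 21.55 p [552.2 410.6  97. ] yaw -180.0 tilt 0.35 q [0.64 0.58 0.19 1.18 0.   0.64] F [ 1.  -0.7 -0.1] w 42.6 g 0.0
([553.9, 410.2, 36.2], (array([556.4, 409.9]), array([55.4, 12. ]), 0.1), 1302)
([443.9, 387.0, 36.1], (array([444.1, 386.5]), array([49. , 12.3]), 9.5), 1917)
shift [-4.2 -0.8 81. ] turn [-0.2 -0.3 -0.2]
shift [ -40.6 -397.7   -7. ] turn [ 0.   0.  -4.9]
```

Emit:
jog_arm --plan '[[[-4,-1,35],[0,0,0],0],[[-4,-1,65],[0,0,0],0],[[-4,-1,78],[0,0,0],0],[[-4,-1,83],[0,0,0],0],[[-4,-1,83],[0,0,0],-1],[[-4,-1,83],[0,0,0],-1],[[-4,-1,83],[0,0,0],-1],[[-4,-1,83],[0,0,0],-1],[[-4,-1,83],[0,0,0],-1],[[-4,-1,83],[0,0,0],-1],[[-4,-1,60],[0,0,0],-1],[[-4,-1,20],[0,0,0],-1]]'

```text
time: 22.55
ee_pos: [556.6, 407.0, 78.0]
tcp_rot: [-0.003, 0.001, 1.0, -0.002]
wrist_force: [0.8, 0.2, -0.8]
grip_width: 10.7
grip_force: 59.7
```

Emit:
jog_arm --plan '[[[0,0,-40],[0,0,0],-1],[[0,0,-80],[0,0,0],-1],[[-4,-40,-80],[0,0,-5],-1],[[-8,-80,-80],[0,0,-5],-1],[[-12,-120,-80],[0,0,-5],-1],[[-16,-160,-80],[0,0,-5],-1],[[-20,-200,-80],[0,0,-5],-1],[[-24,-240,-80],[0,0,-5],-1],[[-29,-280,-80],[0,0,-5],-1],[[-33,-320,-80],[0,0,-5],-1],[[-37,-360,-80],[0,0,-5],-1],[[-40,-398,-60],[0,0,-5],-1]]'

```text
time: 23.55
ee_pos: [600.0, 9.6, 145.7]
tcp_rot: [0.004, -0.042, 0.999, -0.0]
wrist_force: [1.6, -0.0, -0.6]
grip_width: 10.3
grip_force: 59.9
```

Emit:
jog_arm --plan '[[[0,0,30],[0,0,0],-1],[[0,0,40],[0,0,0],-1],[[0,0,40],[0,0,0],-1]]'

```text
time: 23.8
ee_pos: [595.9, 11.6, 99.6]
tcp_rot: [-0.002, -0.042, 0.999, 0.0]
wrist_force: [-0.7, -0.0, -1.0]
grip_width: 10.8
grip_force: 59.7
```

```bash
python3 - <<'E'
from h import *
me();held()
place(None,26,z=23)
E
```

```text
t 23.8 p [595.9  11.6  99.6] yaw -175.2 tilt 0.26 q [ 0.02  0.43 -0.07  1.07  0.   -0.06] F [-0.7 -0.  -1. ] w 10.8 g 59.7
held plate x min -44  y 7..46 TCP box [-2.9 25.9 99.6] 2126
shift [-1.9 -0.5 78.3] turn [ 0.  -0.1 -0.4]
```

Emit:
jog_arm --plan '[[[-2,0,30],[0,0,0],-1],[[-2,0,55],[0,0,0],-1],[[-2,0,70],[0,0,0],-1],[[-2,0,77],[0,0,0],-1],[[-2,0,77],[0,0,0],-1],[[-2,0,77],[0,0,0],-0.58],[[-2,0,77],[0,0,0],-0.58],[[-2,0,77],[0,0,0],-0.58],[[-2,0,50],[0,0,0],-0.58],[[-2,0,10],[0,0,0],-0.58],[[-2,0,-30],[0,0,0],-0.58],[[-2,0,-50],[0,0,0],-0.58]]'

```text
time: 24.85
ee_pos: [601.4, 12.2, 157.0]
tcp_rot: [0.003, -0.043, 0.999, -0.0]
wrist_force: [-0.0, -0.6, -0.3]
grip_width: 17.6
grip_force: 0.0
```

```bash
python3 -c "
from h import *
me();inbox()
go(442.5,385.8,100,189.2)"
```

```text
t 24.85 p [601.4  12.2 157. ] yaw -175.1 tilt 0.32 q [ 0.02  0.4   0.02  1.19  0.   -0.06] F [-0.  -0.6 -0.3] w 17.6 g 0.0
rib (array([-1.5, 27.4]), array([55.6, 12. ]), -0.2) 42.6 915
rib (array([  0.8, -25.2]), array([56. , 12.3]), -0.3) 42.4 1033
rib (array([  4.4, -78.3]), array([55.8, 12.6]), 0.3) 42.3 1172
shift [128.6 385.9  58.2] turn [-0.1  0.6 -4.3]
```

Emit:
jog_arm --plan '[[[12,37,0],[0,0,-4],-0.3],[[24,74,0],[0,0,-4],0],[[36,110,0],[0,0,-4],0],[[48,147,0],[0,0,-4],0],[[60,184,0],[0,0,-4],0],[[72,221,0],[0,0,-4],0],[[84,257,0],[0,0,-4],0],[[96,294,0],[0,0,-4],0],[[108,331,0],[0,0,-4],0],[[120,368,10],[0,0,-4],0],[[126,386,30],[0,0,-4],0],[[126,386,50],[0,0,-4],0]]'

```text
time: 25.9
ee_pos: [440.3, 390.5, 102.2]
tcp_rot: [0.001, -0.08, 0.997, 0.002]
wrist_force: [-0.1, -1.0, 0.3]
grip_width: 42.5
grip_force: 0.0
```

```bash
python3 - <<'E'
from h import *
im,d,P=snap('wrist');W=world(P,d)
snap('wrist');me()
for r in cars(W,d,[(442,385.4)]):print(r)
a=go(442.5,385.8,16,189.2);place(a,78,z=23)
E
```

```text
t 26.0 p [439.4 385.9  99.2] yaw -171.0 tilt 0.26 q [ 0.72  0.41 -0.1   1.06  0.    0.56] F [-0.5 -0.5  0.7] w 42.8 g 0.0
([437.8, 385.3, 36.3], (array([440.3, 385.5]), array([55.8, 11.4]), 9.1), 1274)
shift [-3.4 -0.4 83.2] turn [-0.1 -0.2 -0.2]
shift [ -98.  -342.1   -7. ] turn [0.  0.  3.9]
```

Emit:
jog_arm --plan '[[[-1,0,35],[0,0,0],0],[[-1,0,65],[0,0,0],0],[[-1,0,78],[0,0,0],0],[[-1,0,84],[0,0,0],0],[[-1,0,84],[0,0,0],-1],[[-1,0,84],[0,0,0],-1],[[-1,0,84],[0,0,0],-1],[[-1,0,84],[0,0,0],-1],[[-1,0,84],[0,0,0],-1],[[-1,0,84],[0,0,0],-1],[[-1,0,60],[0,0,0],-1],[[-1,0,20],[0,0,0],-1]]'

```text
time: 27.0
ee_pos: [440.6, 384.3, 79.6]
tcp_rot: [-0.003, -0.077, 0.997, -0.002]
wrist_force: [0.5, 0.5, -1.3]
grip_width: 10.8
grip_force: 59.6
```

Emit:
jog_arm --plan '[[[0,0,-40],[0,0,0],-1],[[0,0,-80],[0,0,0],-1],[[-11,-38,-80],[0,0,4],-1],[[-22,-76,-80],[0,0,4],-1],[[-33,-114,-80],[0,0,4],-1],[[-44,-152,-80],[0,0,4],-1],[[-55,-190,-80],[0,0,4],-1],[[-66,-228,-80],[0,0,4],-1],[[-77,-266,-80],[0,0,4],-1],[[-88,-304,-80],[0,0,4],-1],[[-99,-342,-80],[0,0,4],-1],[[-99,-342,-60],[0,0,4],-1]]'

```text
time: 28.0
ee_pos: [597.8, 57.6, 145.4]
tcp_rot: [0.004, -0.04, 0.999, -0.001]
wrist_force: [-0.0, 2.0, -1.2]
grip_width: 10.1
grip_force: 59.8
```

Emit:
jog_arm --plan '[[[0,0,30],[0,0,0],-1],[[0,0,40],[0,0,0],-1],[[0,0,40],[0,0,0],-1]]'

```text
time: 28.25
ee_pos: [591.1, 63.1, 99.5]
tcp_rot: [-0.002, -0.042, 0.999, -0.0]
wrist_force: [-0.2, -0.1, -0.5]
grip_width: 10.6
grip_force: 59.7
```

```bash
python3 - <<'E'
from h import *
me();held()
place(None,78,z=23)
E
```

```text
t 28.25 p [591.1  63.1  99.5] yaw -175.2 tilt 0.27 q [ 0.11  0.43 -0.08  1.07  0.    0.02] F [-0.2 -0.1 -0.5] w 10.6 g 59.7
held plate x min -47  y 59..97 TCP box [-2.9 77.6 99.5] 2891
shift [-2.1  0.1 78.3] turn [ 0.  -0.1 -0.4]
```

Emit:
jog_arm --plan '[[[-4,0,30],[0,0,0],-1],[[-4,0,55],[0,0,0],-1],[[-4,0,70],[0,0,0],-1],[[-4,0,77],[0,0,0],-1],[[-4,0,77],[0,0,0],-1],[[-4,0,77],[0,0,0],-0.58],[[-4,0,77],[0,0,0],-0.58],[[-4,0,77],[0,0,0],-0.58],[[-4,0,50],[0,0,0],-0.58],[[-4,0,10],[0,0,0],-0.58],[[-4,0,-30],[0,0,0],-0.58],[[-4,0,-70],[0,0,0],-0.58]]'

```text
time: 29.3
ee_pos: [596.7, 63.8, 174.0]
tcp_rot: [0.0, -0.043, 0.999, 0.0]
wrist_force: [2.2, -0.1, 1.4]
grip_width: 17.9
grip_force: 0.0
```

```bash
python3 -c "
from h import *
snap('wrist');me();inbox()
im,d,P=snap('top','top6.png')
print([(np.round(r['xyz']).tolist(),round(r['conf'],2)) for r in env.spot_in('top','carrier0')])
go(460,-345,250,180)"
```

```text
t 29.35 p [599.9  64.1 182.5] yaw -175.1 tilt 0.64 q [0.11 0.38 0.07 1.25 0.   0.02] F [2.4 0.6 5.4] w 18.0 g 0.0
rib (array([-1.6, 27.4]), array([55.3, 12.4]), 0.0) 42.5 876
rib (array([ 0.5, 78.3]), array([56.5, 11.3]), -0.1) 42.6 764
rib (array([  0.9, -25.2]), array([55.8, 12.8]), -0.5) 42.3 990
rib (array([  4.7, -78.1]), array([56.4, 13.2]), -0.2) 42.1 1101
[([303.0, 357.0, 11.0], 0.92), ([372.0, 521.0, 6.0], 0.89), ([522.0, 509.0, 4.0], 0.88), ([611.0, -96.0, 13.0], 0.61)]
shift [ 171.8 -395.7  -77. ] turn [0.  0.2 4.9]
```

All four ribs sit at the same height in a row, with no green carriers left outside. Next is the cover.

Emit:
jog_arm --plan '[[[0,0,-40],[0,0,0],0],[[14,-36,-80],[0,0,3],0],[[30,-70,-80],[0,0,6],0],[[46,-107,-80],[0,0,9],0],[[62,-144,-80],[0,0,10],0],[[78,-181,-80],[0,0,10],0],[[94,-218,-80],[0,0,10],0],[[110,-255,-80],[0,0,10],0],[[126,-292,-80],[0,0,10],0],[[142,-329,-80],[0,0,10],0],[[157,-365,-80],[0,0,10],0],[[172,-400,-80],[0,0,10],0]]'

```text
time: 30.5
ee_pos: [458.0, -350.9, 250.3]
tcp_rot: [-0.001, 0.045, 0.999, 0.001]
wrist_force: [1.0, 0.1, 0.8]
grip_width: 42.5
grip_force: 0.0
```

```bash
python3 - <<'E'
from h import *
snap('wrist');snap('wrist');me()
im,d,P=snap('wrist');W=world(P,d)
m=(d>0)&(np.hypot(W[...,0]-460,W[...,1]+350)<75)&(W[...,2]>38)&(W[...,2]<60);p=W[m];print('handle',rect(p[:,:2]),np.median(p[:,2]),len(p))
m=(d>0)&(np.hypot(W[...,0]-460,W[...,1]+350)<160)&(W[...,2]>8)&(W[...,2]<19);p=W[m];print('plate',rect(p[:,:2]),np.median(p[:,2]),len(p))
go(460,-352,22,174.6)
E
```

```text
t 30.6 p [ 457.2 -353.6  249.7] yaw 174.6 tilt 0.15 q [-0.66  0.33  0.16  1.4  -0.   -0.56] F [ 0.4 -0.5 -0. ] w 42.6 g 0.0
handle (array([ 457.8, -352.2]), array([99.3, 14. ]), -4.6) 46.38089642731916 1082
plate (array([ 458.2, -352.4]), array([231.9, 130.5]), -4.6) 12.695830824203114 18818
shift [ -2.7  -0.7 227.8] turn [ 0.1 -0.1  0. ]
```

Emit:
jog_arm --plan '[[[-1,1,40],[0,0,-1],0],[[-1,1,80],[0,0,-1],0],[[-1,1,120],[0,0,-1],0],[[-1,1,160],[0,0,-1],0],[[-1,1,195],[0,0,-1],0],[[-1,1,215],[0,0,-1],0],[[-1,1,227],[0,0,-1],0],[[-1,1,227],[0,0,-1],0],[[-1,1,227],[0,0,-1],-1],[[-1,1,227],[0,0,-1],-1],[[-1,1,227],[0,0,-1],-1],[[-1,1,227],[0,0,-1],-1]]' --squeeze 100

```text
time: 31.65
ee_pos: [461.4, -348.6, 25.9]
tcp_rot: [0.001, 0.036, 0.999, -0.0]
wrist_force: [-0.3, 1.3, 3.1]
grip_width: 11.8
grip_force: 98.5
```

Emit:
jog_arm --plan '[[[0,0,0],[0,0,0],-1],[[0,0,0],[0,0,0],-1],[[0,0,-10],[0,0,0],-1],[[0,0,-35],[0,0,0],-1],[[0,0,-65],[0,0,0],-1],[[0,0,-95],[0,0,0],-1],[[0,0,-125],[0,0,0],-1],[[0,0,-155],[0,0,0],-1],[[0,0,-185],[0,0,0],-1],[[0,0,-210],[0,0,0],-1],[[0,0,-210],[0,0,0],-1],[[0,0,-210],[0,0,0],-1]]'

```text
time: 32.65
ee_pos: [460.9, -348.9, 236.1]
tcp_rot: [0.001, 0.036, 0.999, -0.001]
wrist_force: [-0.3, -0.3, -3.5]
grip_width: 11.6
grip_force: 98.2
```

```bash
python3 - <<'E'
from h import *
snap('wrist');me()
im,d,P=snap('wrist','w7.png');W=world(P,d);z=env.state()['ee_pos'][2]
m=(d>0)&(abs(W[...,2]-(z-8))<7)&(np.hypot(W[...,0]-458,W[...,1]+352)<150);p=W[m];print(rect(p[:,:2]),len(p))
# plane tilt
A=np.c_[p[:,:2],np.ones(len(p))];print(np.linalg.lstsq(A,p[:,2],rcond=None)[0])
go(601.1,-13.9,232,95.25)
E
```

```text
t 32.7 p [ 460.3 -348.4  234.5] yaw 175.9 tilt 0.0 q [-0.65  0.33  0.12  1.36 -0.   -0.58] F [ 0.6 -0.2 -4.6] w 12.1 g 98.2
(array([ 452.7, -347.6]), array([221.2, 130.1]), -4.1) 69642
[-1.20207715e-03 -5.31995142e-04  2.21703221e+02]
shift [-116.6  343.6    1.7] turn [-0.  -0.1 80.6]
```

View pics/w7.png

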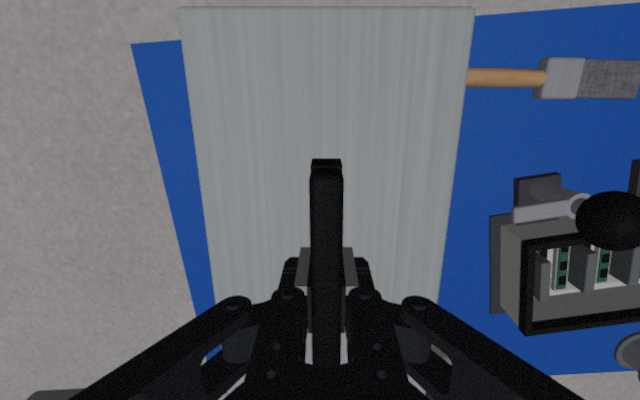

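The cover is held level, with its centre about 2 mm along tool x from the TCP. I'll carry it over the box.

Emit:
jog_arm --plan '[[[-10,28,0],[0,0,7],-1],[[-20,57,0],[0,0,14],-1],[[-30,85,0],[0,0,21],-1],[[-39,114,0],[0,0,28],-1],[[-49,142,0],[0,0,35],-1],[[-59,171,0],[0,0,42],-1],[[-69,199,0],[0,0,49],-1],[[-78,228,0],[0,0,56],-1],[[-88,256,0],[0,0,62],-1],[[-98,285,0],[0,0,68],-1],[[-107,313,0],[0,0,74],-1],[[-117,341,0],[0,0,80],-1]]'

```text
time: 33.75
ee_pos: [601.2, -15.4, 232.7]
tcp_rot: [-0.001, 0.672, 0.741, -0.001]
wrist_force: [0.4, 0.1, -3.2]
grip_width: 11.8
grip_force: 98.3
```

Emit:
jog_arm --plan '[[[0,0,0],[0,0,0],-1],[[0,0,40],[0,0,0],-1],[[0,0,75],[0,0,0],-1],[[0,0,85],[0,0,0],-1],[[0,0,85],[0,0,0],-1]]'

```text
time: 34.17
ee_pos: [598.8, -17.0, 145.6]
tcp_rot: [-0.003, 0.67, 0.742, -0.003]
wrist_force: [0.5, 0.4, -3.2]
grip_width: 12.3
grip_force: 98.5
```

```bash
cat >> h.py <<'E'
def cover():
    s=env.state();im,d,P=snap('wrist','c%d.png'%(s['time']*100));B=toBox(world(P,d));z=s['ee_pos'][2]
    m=((d>0)&(abs(B[...,2]-(z-8))<6)).astype(np.uint8)
    n,l,st,_=cv2.connectedComponentsWithStats(m);i=1+np.argmax(st[1:,4]);p=B[l==i]
    r=rect(p[:,:2]);print('cover plate box-frame rect',r,'ymax',np.percentile(p[:,1],99.8).round(1),'ymin',np.percentile(p[:,1],.2).round(1),'x',np.percentile(p[:,0],[.3,99.7]).round(1),'TCP box',toBox(s['ee_pos']).round(1),'z',np.median(p[:,2]))
E
python3 - <<'E'
from h import *
snap('wrist');me();cover()
go(601.3,-16.1,90,95.25)
E
```

```text
t 34.22 p [600.5 -17.1 148.3] yaw 95.9 tilt 0.24 q [-0.03  0.41  0.02  1.19  0.    1.44] F [-0.8  0.3 -2.1] w 11.6 g 98.5
cover plate box-frame rect (array([-1.9, 39.5]), array([150.8, 129. ]), -89.4) ymax 114.5 ymin -32.9 x [-65.9  61.8] TCP box [ -0.9  -3.2 148.3] z 135.27391663654493
shift [ 1.2 -0.4 60.1] turn [-0.  -0.   0.6]
```

Emit:
jog_arm --plan '[[[2,1.5,10],[0,0,0.6],-1],[[2,1.5,30],[0,0,0.6],-1],[[2,1.5,45],[0,0,0.6],-1],[[2,1.5,52],[0,0,0.6],-1],[[2,1.5,52],[0,0,0.6],-1]]'

```text
time: 34.68
ee_pos: [602.9, -14.8, 97.0]
tcp_rot: [-0.0, 0.674, 0.739, -0.0]
wrist_force: [-0.9, -0.1, -3.0]
grip_width: 12.1
grip_force: 98.5
```

```bash
python3 - <<'E'
from h import *
snap('wrist');me();cover()
E
```

```text
t 34.73 p [603.4 -14.8  98. ] yaw 95.2 tilt 0.01 q [-0.02  0.44 -0.06  1.07  0.    1.45] F [ 0.2 -0.9 -4.2] w 11.8 g 98.5
cover plate box-frame rect (array([ 1.8, 41.5]), array([151., 129.]), -90.0) ymax 116.4 ymin -30.7 x [-62.   65.6] TCP box [ 2.2 -1.1 98. ] z 84.96386118349038
```

Emit:
jog_arm --plan '[[[0,-1.5,5],[0,0,0],-1],[[0,-1.5,10],[0,0,0],-1],[[0,-1.5,14],[0,0,0],-1],[[0,-1.5,17],[0,0,0],-1],[[0,-1.5,17],[0,0,0],-1]]'

```text
time: 35.2
ee_pos: [601.9, -14.8, 81.0]
tcp_rot: [0.0, 0.674, 0.739, 0.0]
wrist_force: [-0.7, -0.8, 0.8]
grip_width: 11.9
grip_force: 99.3
```

```bash
python3 - <<'E'
from h import *
snap('wrist');me();cover()
E
```

```text
t 35.25 p [601.9 -14.9  81. ] yaw 95.3 tilt 0.04 q [-0.02  0.45 -0.09  1.03  0.    1.45] F [-0.1  0.6  1.4] w 11.8 g 99.3
cover plate box-frame rect (array([ 0.3, 41.4]), array([150.5, 129. ]), -89.9) ymax 116.5 ymin -30.6 x [-63.5  64.1] TCP box [ 0.7 -1.  81. ] z 67.97081852064632
```

The cover is seated on the gasket, so I'll press it home.

Emit:
jog_arm --plan '[[[0,0,3],[0,0,0],-1],[[0,0,6],[0,0,0],-1],[[0,0,9],[0,0,0],-1],[[0,0,9],[0,0,0],-1]]'

```text
time: 35.63
ee_pos: [602.1, -14.9, 75.8]
tcp_rot: [0.001, 0.674, 0.739, 0.001]
wrist_force: [-12.7, 1.5, 37.6]
grip_width: 12.0
grip_force: 104.4
```

```bash
python3 - <<'E'
from h import *
snap('wrist');me();cover()
E
```

```text
t 35.68 p [602.  -14.8  75.8] yaw 95.3 tilt 0.2 q [-0.02  0.45 -0.1   1.01  0.    1.45] F [-13.2  -0.   36.5] w 12.1 g 104.5
cover plate box-frame rect (array([ 0.3, 41.5]), array([151. , 129.1]), 90.0) ymax 116.5 ymin -30.7 x [-63.5  64.2] TCP box [ 0.8 -1.  75.8] z 62.86362656805844
```

The cover is home: 37 N against the stop, and the plate dropped about 5–8 mm. I'll release it and go to the right ball.

Emit:
jog_arm --plan '[[[0,0,-3],[0,0,0],-1],[[0,0,-3],[0,0,0],0],[[0,0,-3],[0,0,0],0],[[0,0,-3],[0,0,0],0],[[0,0,-3],[0,0,0],0],[[0,0,-40],[0,0,0],0],[[0,0,-80],[0,0,0],0.5],[[0,0,-110],[0,0,0],1],[[0,0,-110],[0,0,0],1],[[0,0,-110],[0,0,0],1]]'

```text
time: 36.57
ee_pos: [602.9, -14.9, 183.3]
tcp_rot: [0.001, 0.674, 0.739, 0.001]
wrist_force: [-0.4, 0.0, -0.1]
grip_width: 85.1
grip_force: 0.0
```

```bash
python3 - <<'E'
from h import *
snap('wrist');me()
im,d,P=snap('wrist','w8.png');B=toBox(world(P,d))
m=(d>0)&(abs(B[...,2]-64)<12)&(abs(B[...,0])<75)&(abs(B[...,1])<125);p=B[m];print(rect(p[:,:2]),np.median(p[:,2]))
p=p[abs(p[:,0])>15];A=np.c_[p[:,:2],np.ones(len(p))];print(np.linalg.lstsq(A,p[:,2],rcond=None)[0].round(4))
go(503,-93,185,95)
go(503,-93,81,95)
E
```

```text
t 36.62 p [601.9 -14.9 181.7] yaw 95.3 tilt 0.04 q [-0.02  0.39  0.08  1.26  0.    1.45] F [ 0.3  0.7 -1.1] w 85.3 g 0.0
(array([0.4, 1.3]), array([231.5, 130.5]), -89.9) 62.79811831542783
[-3.0000e-04 -5.0000e-04  6.2796e+01]
shift [ -68.8 -105.    -4.2] turn [-0.1 -0.   0.3]
shift [ -68.9 -104.9   99.8] turn [-0.1 -0.   0.3]
```

View pics/w8.png

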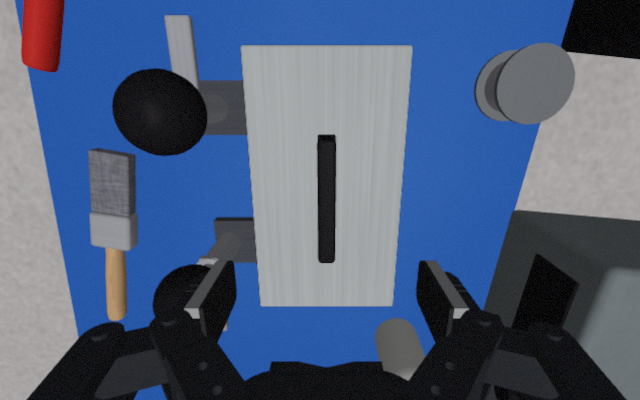

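The cover is level and centred, at home height. I'll turn the right knob back.

Emit:
jog_arm --plan '[[[-23,-35,0],[0,0,0],1],[[-46,-70,0],[0,0,0],1],[[-69,-105,0],[0,0,0],1],[[-69,-105,0],[0,0,0],1],[[-69,-105,30],[0,0,0],1],[[-69,-105,60],[0,0,0],1],[[-69,-105,85],[0,0,0],1],[[-69,-105,100],[0,0,0],1],[[-69,-105,100],[0,0,0],1],[[-69,-105,100],[0,0,0],1]]' --squeeze 80

```text
time: 37.5
ee_pos: [502.2, -92.9, 80.2]
tcp_rot: [-0.002, 0.674, 0.739, -0.001]
wrist_force: [0.2, -0.4, 0.6]
grip_width: 85.6
grip_force: 0.0
```

Emit:
jog_arm --plan '[[[0,0,0],[0,0,0],-1],[[0,0,0],[0,0,0],-1],[[0,0,0],[0,0,0],-1],[[0,0,0],[0,0,0],-1],[[0,0,0],[0,0,0],-1],[[0,0,0],[0,0,0],-1],[[0,0,0],[0,0,0],-1]]'

```text
time: 38.08
ee_pos: [503.6, -93.4, 83.0]
tcp_rot: [0.001, 0.674, 0.739, 0.0]
wrist_force: [-3.8, -0.6, 6.4]
grip_width: 51.6
grip_force: 81.9
```

```bash
python3 -c "
from h import *
me()"
```

```text
t 38.08 p [503.6 -93.4  83. ] yaw 95.3 tilt 0.08 q [-0.18  0.31 -0.31  0.95 -0.    1.3 ] F [-3.8 -0.6  6.4] w 51.6 g 81.9
```

Emit:
jog_arm --plan '[[[0,0,0],[0,0,-7],-1],[[0,0,0],[0,0,-14],-1],[[0,0,0],[0,0,-21],-1],[[0,0,0],[0,0,-28],-1],[[0,0,0],[0,0,-35],-1],[[0,0,0],[0,0,-42],-1],[[0,0,0],[0,0,-49],-1],[[0,0,0],[0,0,-56],-1],[[0,0,0],[0,0,-63],-1],[[0,0,0],[0,0,-70],-1],[[0,0,0],[0,0,-77],-1],[[0,0,0],[0,0,-84],-1]]'

```text
time: 39.08
ee_pos: [503.1, -93.8, 83.0]
tcp_rot: [0.0, 0.004, 1.0, -0.0]
wrist_force: [-5.9, -4.4, 8.2]
grip_width: 51.5
grip_force: 82.0
```

Emit:
jog_arm --plan '[[[0,0,0],[0,0,-4],-1],[[0,0,0],[0,0,-4],-1],[[0,0,0],[0,0,-4],1],[[0,0,0],[0,0,-4],1],[[0,0,0],[0,0,-4],1],[[0,0,0],[0,0,-4],1],[[0,0,-40],[0,0,-4],1],[[0,0,-80],[0,0,-4],1],[[0,0,-110],[0,0,-4],1],[[0,0,-110],[0,0,-4],1],[[0,0,-110],[0,0,-4],1]]'

```text
time: 40.0
ee_pos: [504.7, -93.3, 193.4]
tcp_rot: [0.002, -0.028, 1.0, -0.0]
wrist_force: [-0.1, 0.1, -0.2]
grip_width: 85.5
grip_force: 0.0
```

```bash
python3 -c "
from h import *
snap('wrist','w9.png');me()
go(490.3,46,190,175)"
```

```text
t 40.05 p [503.7 -93.2 191.8] yaw -176.7 tilt 0.06 q [-0.18  0.23 -0.12  1.21  0.   -0.24] F [-0.2 -0.9 -0.5] w 85.7 g 0.0
shift [  5.5 139.7   1.8] turn [-0.   0.1  8.3]
```

View pics/w9.png

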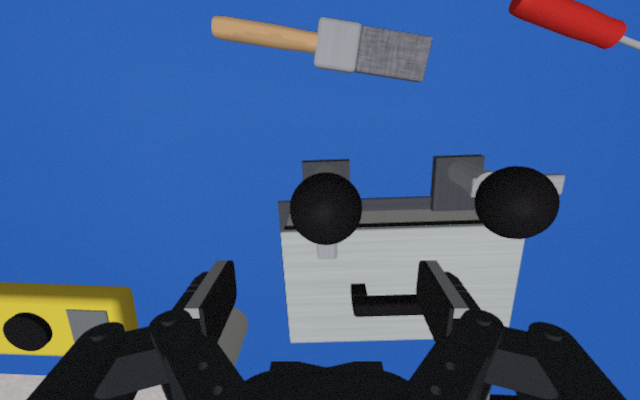

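The right arm points across the cover at (327,250). Left knob next.

Emit:
jog_arm --plan '[[[2,35,0],[0,0,0],1],[[4,70,0],[0,0,0],1],[[5,105,0],[0,0,0],1],[[5,139,0],[0,0,0],1],[[5,139,0],[0,0,0],1],[[5,139,35],[0,0,0],1],[[5,139,70],[0,0,0],1],[[5,139,95],[0,0,0],1],[[5,139,109],[0,0,0],1],[[5,139,109],[0,0,0],1],[[5,139,109],[0,0,0],1]]'

```text
time: 40.97
ee_pos: [489.3, 45.1, 81.4]
tcp_rot: [-0.002, -0.028, 1.0, -0.0]
wrist_force: [0.7, -0.3, 0.6]
grip_width: 85.2
grip_force: 0.0
```

Emit:
jog_arm --plan '[[[0,0,0],[0,0,0],-1],[[0,0,0],[0,0,0],-1],[[0,0,0],[0,0,0],-1],[[0,0,0],[0,0,0],-1],[[0,0,0],[0,0,0],-1],[[0,0,0],[0,0,0],-1],[[0,0,0],[0,0,0],-1]]'

```text
time: 41.55
ee_pos: [491.3, 45.7, 84.1]
tcp_rot: [0.001, -0.029, 1.0, 0.0]
wrist_force: [-1.7, 1.5, 6.9]
grip_width: 51.6
grip_force: 81.8
```

```bash
python3 -c "
from h import *
me()"
```

```text
t 41.55 p [491.3  45.7  84.1] yaw -176.7 tilt 0.15 q [ 0.09  0.28 -0.36  0.93  0.    0.04] F [-1.7  1.5  6.9] w 51.6 g 81.8
```

Emit:
jog_arm --plan '[[[0,0,0],[0,0,7],-1],[[0,0,0],[0,0,14],-1],[[0,0,0],[0,0,21],-1],[[0,0,0],[0,0,28],-1],[[0,0,0],[0,0,35],-1],[[0,0,0],[0,0,42],-1],[[0,0,0],[0,0,49],-1],[[0,0,0],[0,0,56],-1],[[0,0,0],[0,0,63],-1],[[0,0,0],[0,0,70],-1],[[0,0,0],[0,0,77],-1],[[0,0,0],[0,0,84],-1]]'

```text
time: 42.55
ee_pos: [490.9, 45.2, 84.1]
tcp_rot: [0.001, 0.65, 0.76, 0.001]
wrist_force: [-3.5, -1.2, 8.8]
grip_width: 52.0
grip_force: 81.9
```

Emit:
jog_arm --plan '[[[0,0,0],[0,0,4],-1],[[0,0,0],[0,0,4],-1],[[0,0,0],[0,0,4],1],[[0,0,0],[0,0,4],1],[[0,0,0],[0,0,4],1],[[0,0,0],[0,0,4],1],[[0,0,-40],[0,0,4],1],[[0,0,-80],[0,0,4],1],[[0,0,-120],[0,0,4],1],[[0,0,-160],[0,0,4],1],[[0,0,-190],[0,0,4],1],[[-60,0,-190],[0,0,4],1]]'

```text
time: 43.55
ee_pos: [499.3, 8.4, 279.0]
tcp_rot: [0.003, 0.672, 0.741, 0.004]
wrist_force: [1.6, 0.2, -0.7]
grip_width: 85.3
grip_force: 0.0
```

```bash
python3 - <<'E'
from h import *
snap('wrist');me()
im,d,P=snap('wrist','w10.png');B=toBox(world(P,d))
for n,y in (('L',70),('R',-70)):
    m=(d>0)&(B[...,2]>68)&(B[...,2]<80)&(B[...,0]>-76)&(B[...,0]<-35)&(abs(B[...,1]-y)<45);p=B[m]
    if len(p): c=p.mean(0); print(n,c.round(1),'angle',np.arctan2((c[1]-y)*np.sign(y),c[0]+105).round(2),len(p))
m=(d>0)&(abs(B[...,2]-63)<5)&(abs(B[...,0])<75)&(abs(B[...,1])<125);p=B[m];print(rect(p[:,:2]),np.median(p[:,2]))
E
```

```text
t 43.6 p [ 4.998e+02 -4.000e-01  2.760e+02] yaw 95.4 tilt 0.42 q [ 0.    0.18  0.02  1.41 -0.    1.48] F [ 0.3 -4.9 -0.5] w 85.3 g 0.0
L [-57.9  71.8  73.1] angle 0.04 569
R [-58.  -69.3  72.9] angle -0.01 416
(array([-4.8,  1.5]), array([231.8, 140.1]), 89.9) 62.72222383981113
```

View pics/w10.png

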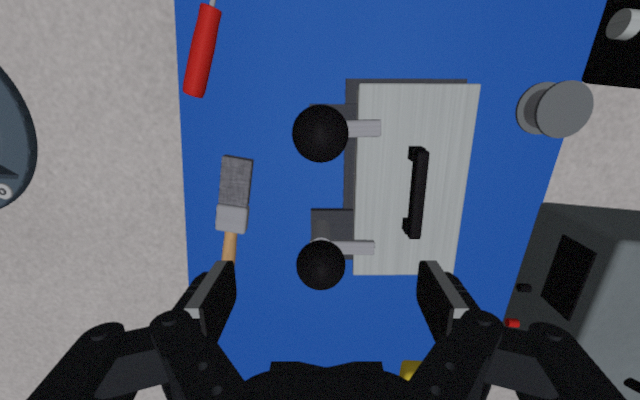

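Both arms, at (365,128) and (357,247), point straight across the cover edge, at 0.04 and -0.01 rad. The cover is home and the robot is clear, so I'm handing in.

```bash
python3 -c "
from h import *
print(env.close_job())"
```

```text
the job is handed in; nothing more can be done
None
```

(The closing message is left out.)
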